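# Make up two lock orders at the key-cutting bench

## Task

Make up two customers' orders from the loose stock: the brass padlock and the steel lock cylinder go in the green tray; the red padlock, the brass lock cylinder and the oil bottle go in the blue tray. Lay each padlock flat, same face up, in its tray's wide bay and stand each cylinder and the bottle upright in a small bay of its own, all resting on the tray floor. Leave the black padlock and the black cylinder where they are.

Things in the scene. Friction and masses are not known exactly. Their poses are not given: they have to be found in the camera images.
- green_tray: Green plastic tray fixed to the bench, 120 mm (its x) by 144 mm (y). Floor 3 mm thick; walls and dividers 4 mm thick, tops 10 mm above the bench. Wide bay 112 (x) by 74 (y) mm, centred at x 0, y -31 mm; two small bays, each 54 (x) by 58 (y) mm, centred at y +39, x -29 and +29 mm. Origin: centre of underside, z up. Left or right, turned up to 0.4 rad.
- blue_tray: Blue plastic tray fixed to the bench, 120 mm (its x) by 144 mm (y). Floor 3 mm thick; walls and dividers 4 mm thick, tops 10 mm above the bench. Wide bay 112 (x) by 74 (y) mm, centred at x 0, y -31 mm; two small bays, each 54 (x) by 58 (y) mm, centred at y +39, x -29 and +29 mm. Origin: centre of underside, z up. Left or right, turned up to 0.4 rad.
- brass_padlock: Brass (yellow metal) padlock lying flat: block 36 (x) x 42 (y) x 22 mm high, steel shackle of 8 mm bar, 34 mm wide outside, at mid-height, reaching to x = 47 mm. Origin: centre of the block's underside; x points along the shackle, away from the block; z up. About 0.18 kg. Shackle away from the robot, within 0.6 rad.
- red_padlock: Red padlock lying flat: block 36 (x) x 42 (y) x 22 mm high, steel shackle of 8 mm bar, 34 mm wide outside, at mid-height, reaching to x = 47 mm. Origin: centre of the block's underside; x points along the shackle, away from the block; z up. About 0.18 kg. Shackle away from the robot, within 0.6 rad.
- black_padlock: Black padlock lying flat: block 36 (x) x 42 (y) x 22 mm high, steel shackle of 8 mm bar, 34 mm wide outside, at mid-height, reaching to x = 47 mm. Origin: centre of the block's underside; x points along the shackle, away from the block; z up. About 0.18 kg. Not part of either order.
- brass_cylinder: Brass (yellow metal) round lock cylinder standing on end, 30 mm diameter, 34 mm high, key slot on top. Origin: centre of its underside, z up. About 0.11 kg. 
- steel_cylinder: Steel (silver-grey) round lock cylinder standing on end, 30 mm diameter, 34 mm high, key slot on top. Origin: centre of its underside, z up. About 0.11 kg. 
- black_cylinder: Black round lock cylinder standing on end, 30 mm diameter, 34 mm high, key slot on top. Origin: centre of its underside, z up. About 0.11 kg. Not part of either order.
- oil_bottle: Small white closed oil bottle with a narrower yellow cap, standing upright: body 32 mm diameter, straight-sided from the base up to 48 mm, tapering to the cap (17 mm diameter), 70 mm high in all. Origin: centre of its underside, z up. About 0.06 kg.
Not all that is in view belongs to the job. What is shaped like the brass_padlock but orange is not meant.

How it is judged (in metres and radians):
At the end, for the whole second after the job is handed in: Each padlock flat, same face up, in its tray's wide bay; cylinders and bottle upright in its small bays, one per bay. All at rest on the tray floor (underside centre within 3.5 mm, tilt under 0.12 rad). Black ones within 30 mm of their start, not tipped (x of brass_padlock in the frame of green_tray between -0.042 and 0.042 m and y of brass_padlock in the frame of green_tray between -0.066 and 0.004 m and z of each of brass_padlock, steel_cylinder in the frame of green_tray below 0.0065 m and angle between each of brass_padlock, steel_cylinder, red_padlock, brass_cylinder, oil_bottle, black_padlock, black_cylinder's own z axis and vertical below 0.12 rad and linear speed of each of brass_padlock, steel_cylinder, red_padlock, brass_cylinder, oil_bottle below 0.02 m/s and x of steel_cylinder in the frame of green_tray between -0.05 and 0.05 m and y of steel_cylinder in the frame of green_tray between 0.012 and 0.066 m and x of red_padlock in the frame of blue_tray between -0.042 and 0.042 m and y of red_padlock in the frame of blue_tray between -0.066 and 0.004 m and z of each of red_padlock, brass_cylinder, oil_bottle in the frame of blue_tray below 0.0065 m and x of brass_cylinder in the frame of blue_tray between -0.05 and 0.05 m and y of brass_cylinder in the frame of blue_tray between 0.012 and 0.066 m and x of oil_bottle in the frame of blue_tray between -0.05 and 0.05 m and y of oil_bottle in the frame of blue_tray between 0.012 and 0.066 m and ((x of brass_cylinder in the frame of blue_tray above 0 m and x of oil_bottle in the frame of blue_tray below 0 m) or (x of brass_cylinder in the frame of blue_tray below 0 m and x of oil_bottle in the frame of blue_tray above 0 m)) and distance of each of black_padlock, black_cylinder from where it was at the start of the episode below 0.03 m); the robot touches nothing.
It fails at once if the black padlock is shifted or lifted by more than 30 mm (distance of black_padlock from where it was at the start of the episode above 0.03 m).
It fails at once if the black cylinder is shifted or lifted by more than 30 mm (distance of black_cylinder from where it was at the start of the episode above 0.03 m).
It also fails if it takes over 109 s, if anything falls off the work surface, if the arm or the gripper's body presses on something with over 40 N, if the wrist force passes 120 N, or if a joint passes its speed limit or range.

## Robot

A 6-joint arm with a two-finger parallel gripper is mounted at the origin on the work surface. World frame = base frame: x ahead of the robot, y to its left, z up, the work surface at z = 0. Lengths are in m, angles in degrees, forces in N, time in s.
With the tool pointing down it reaches from about 0.275 to 0.75 m from the base axis. Payload 10.2 kg.
Tool frame: the origin (TCP) lies on the centre line of the jaws, within the pads' length; the fingertips stand 19 mm ahead of it and the grasp point (between the pads) is the TCP (arm.tip_reach is the distance from the TCP to the fingertips, in m); z points along the fingers, y is the line along which they close (so a half turn about z gives the same grasp; the last joint's range is limited). The gripper opens to 85 mm and grips with 20 to 120 N. Pads are 22 mm wide; open, the fingers measure 114 mm over their backs; the gripper's body (76 mm by 85 mm) begins 54 mm behind the grasp point. The pads swing forward as they close: fully open they stand 13 mm farther back than shut.
Start: joints at [-12.8, 17.928, 85.812, -0, 76.261, -12.8], TCP at [0.525, -0, 0.25] pointing down, gripper open.
Joint ranges: [-168.41, 168.41], [-55.51, 124.54], [10.69, 146.95], [-70.63, 250.63], [1, 178], [-165.06, 165.06]. Speed limits (degrees/s): [136.94, 136.94, 172.46, 180, 180, 180].

## Interface

Orientations are given as [roll, pitch, yaw] about the fixed x, y, z axes, in that order (R = Rz(yaw) Ry(pitch) Rx(roll)).
In Python, from bench import telemetry, imaging, job, spotter, arm gives the robot as it stands.
- The arm moves only by the tool carry_out, never from a script. Its argument "increments" is a list of rows, each an object with "angular": the turn, a rotation vector about the tool's x, y, z normalised to -1 to 1, where 1 is 90 degrees, a list of three; "dp": the shift along the tool's x, y, z normalised to -1 to 1, where 1 is 20 cm, a list of three; "hand": the opening, from 0 (shut) to 1 (fully open). A call has 1 to 20 rows; each row is the pose to reach, as a shift and turn from the pose commanded when the call began, along the tool's axes at that moment; what a row does not reach only later rows make up. A row lasts 1/8 s, in which the tool goes at most 62.5 mm and 10.7 degrees, less where a joint would pass 70% of its speed; a pose out of reach is approached as far as the arm can. A call with a number of a shift or a turn outside -1 to 1 is refused whole. A call with a gripper value outside its range is refused whole. The fingers move at their own pace and stop on an object; the grip force is fixed at half the most. Time passes only in rows, so rows that repeat a pose let the fingers close. It gives the time, the measured TCP pose, the force, the opening and the grip force at its end, in the units of the state.
- telemetry.observe(): the state, without advancing time (a new reading comes with each control period).
- imaging.capture(name): name is "scene" or "side" or "wrist"; returns a dict with "img" (384x512x3 uint8, red, green, blue), "fx", "fy", "cx", "cy" (pixels), "T" (4x4, takes a point from camera to world coordinates); the wrist camera has in their place "T_tool_cam" (4x4, takes a point from camera to tool coordinates, whose origin is the TCP and whose axes are the flange's). Camera axes: x right, y down, z forward; pixel columns grow to the right and rows downward; lengths in m; the calibration is good to about 2 mm. A picture is of the moment at which its call begins: read the wrist's pose just before it. There is no depth.
- job.hand_in(): hands the job in; it is judged then, once.
Trained networks look in the newest picture that a camera, given by its name, has taken for a name from the list of things; names that differ only in an ending like _2 or _b are one class to them, and where a whole thing is asked for, a point or a joint stands for the part that bears it (a point fixed in the world has none). Each returns a list of dicts, best first, with "conf" (0 to 1); they miss things now and then, are a little off and sometimes report something else, mostly with a low value. They report only what shows in the picture. A call takes as long as a camera call. They do not tell look-alikes from the thing itself.
- spotter.boxes_of(camera, name): "at" ([row, column] in pixels, amid what is visible of it).
- spotter.masks_of(camera, name): "mask" (384x512 bool, what is visible of it) and "at" ([row, column] in pixels, amid what is visible of it).
The state is a dict: "time_s": time; "qpos": joint angles; "joint_vel": joint speeds; "effort": joint torques, N m; "ee_pos": TCP position; "ee_rot": TCP orientation; "wrist_force": force on the tool from outside, world axes, zero at the start; "moment": the same for the moment, N m; "gripper_width": opening from 0.0 (shut) to 1.0 (fully open); "grasp_force": force on a finger pad.
Only numpy, scipy, OpenCV 4.12 (cv2) and the standard library are available. Lean on these libraries where they do the work, as an engineer would, in place of code of your own. Each camera call takes 0.05 s, during which the arm holds its last target. There are 200 camera calls.

## Working session

There is one attempt and no reset: what is moved stays moved. The work goes in short steps, Python scripts to look and compute and a tool call to move; the robot and the scene stay as the last step left them, time stands still between calls to the robot, and variables do not carry over. Pictures are saved under pics/ and viewed, at most 14 in all, crops included, and the job is handed in when it is done.

Besides the shell and the picture viewer there is one more tool, called after "Emit:" in YAML: its name, and indented under it one key for each argument. carry_out: Moves the arm, as the interface text tells. Scaled input: -1 to 1 covers 20 cm each way for a shift and 90 degrees each way for a turn. Its arguments: {"type":"object","properties":{"increments":{"type":"array"}},"required":["increments"]}

```bash
ls; mkdir -p pics; cat > h.py <<'E'
import numpy as np, cv2
from bench import telemetry, imaging, job, spotter, arm
from scipy.spatial.transform import Rotation as R
def toolT():
    s=telemetry.observe(); T=np.eye(4); T[:3,:3]=R.from_euler('xyz',s['ee_rot'],degrees=True).as_matrix(); T[:3,3]=s['ee_pos']; return T
def cap(n):
    T=toolT(); c=imaging.capture(n); c['T']=c['T'] if 'T' in c else T@c['T_tool_cam']; return c
def ray(c,at):
    d=c['T'][:3,:3]@np.array([(at[1]-c['cx'])/c['fx'],(at[0]-c['cy'])/c['fy'],1]); return c['T'][:3,3],d/np.linalg.norm(d)
def atz(c,at,z):
    o,d=ray(c,at); return o+d*(z-o[2])/d[2]
def tri(rs):
    A=sum(np.eye(3)-np.outer(d,d) for o,d in rs); b=sum((np.eye(3)-np.outer(d,d))@o for o,d in rs); return np.linalg.solve(A,b)
def proj(c,p):
    q=np.linalg.inv(c['T'])@np.append(p,1); return np.array([c['cy']+c['fy']*q[1]/q[2], c['cx']+c['fx']*q[0]/q[2]])
def save(c,n,s=1): cv2.imwrite('pics/'+n,cv2.resize(c['img'][:,:,::-1],None,fx=s,fy=s))
E
python3 - <<'E'
from h import *
print(telemetry.observe())
names="green_tray blue_tray brass_padlock red_padlock black_padlock brass_cylinder steel_cylinder black_cylinder oil_bottle".split()
for cn in ['scene','side','wrist']:
    c=cap(cn); save(c,cn+'0.png',1.5); print(cn,c['fx'],c['T'].round(3).tolist())
    for n in names:
        print(n,[(round(d['conf'],2),np.round(d['at']).tolist(),atz(c,d['at'],.015)[:2].round(3).tolist()) for d in spotter.boxes_of(cn,n)[:4]])
E
```

```text
pics
{'time_s': 0.0, 'qpos': array([-1.27990647e+01,  1.79579298e+01,  8.58516182e+01, -6.36191112e-04,
        7.62603855e+01, -1.28004022e+01]), 'joint_vel': array([ 0.10141669, -0.01746974,  0.02234801, -0.01847279, -0.08526351,
       -0.09766498]), 'effort': array([-5.78409599e-04, -4.12261176e+01, -2.59742296e+01, -3.58453699e-04,
        4.11797926e-03, -1.23038126e-05]), 'ee_pos': array([5.24782176e-01, 4.21500074e-05, 2.49764291e-01]), 'ee_rot': array([-1.79931668e+02, -1.48917045e-02,  9.00014801e+01]), 'wrist_force': array([-0.78248036, -0.19782168,  0.94399985]), 'moment': array([ 0.00046561, -0.04837258, -0.02964608]), 'grasp_force': 0.0, 'gripper_width': 0.9987901391614964}
scene 463.34130963288425 [[-0.066, 0.815, -0.575, 1.083], [0.998, 0.054, -0.038, 0.122], [0.0, -0.576, -0.817, 0.852], [0.0, 0.0, 0.0, 1.0]]
green_tray [(0.83, [168.0, 330.0], [0.428, 0.238])]
blue_tray [(0.77, [154.0, 115.0], [0.42, -0.261])]
brass_padlock [(0.88, [247.0, 413.0], [0.62, 0.402]), (0.82, [147.0, 264.0], [0.377, 0.085]), (0.65, [247.0, 275.0], [0.639, 0.123])]
red_padlock [(0.96, [188.
[... 1097 characters left out ...]
 [-0.001, 0.267, -0.964, 0.374], [0.0, 0.0, 0.0, 1.0]]
green_tray [(0.68, [10.0, 164.0], [0.425, 0.182])]
blue_tray [(0.65, [315.0, 187.0], [0.427, -0.212])]
brass_padlock [(0.96, [100.0, 136.0], [0.384, 0.087]), (0.69, [65.0, 355.0], [0.641, 0.126])]
red_padlock [(0.7, [224.0, 237.0], [0.502, -0.069])]
black_padlock [(0.58, [108.0, 236.0], [0.504, 0.079])]
brass_cylinder [(0.54, [322.0, 336.0], [0.646, -0.224]), (0.54, [13.0, 160.0], [0.421, 0.179])]
steel_cylinder [(0.17, [257.0, 328.0], [0.627, -0.117])]
black_cylinder [(0.94, [255.0, 328.0], [0.627, -0.115]), (0.21, [174.0, 368.0], [0.67, -0.002])]
oil_bottle [(0.91, [173.0, 371.0], [0.673, 0.0]), (0.18, [226.0, 237.0], [0.502, -0.072])]
```

View pics/scene0.png

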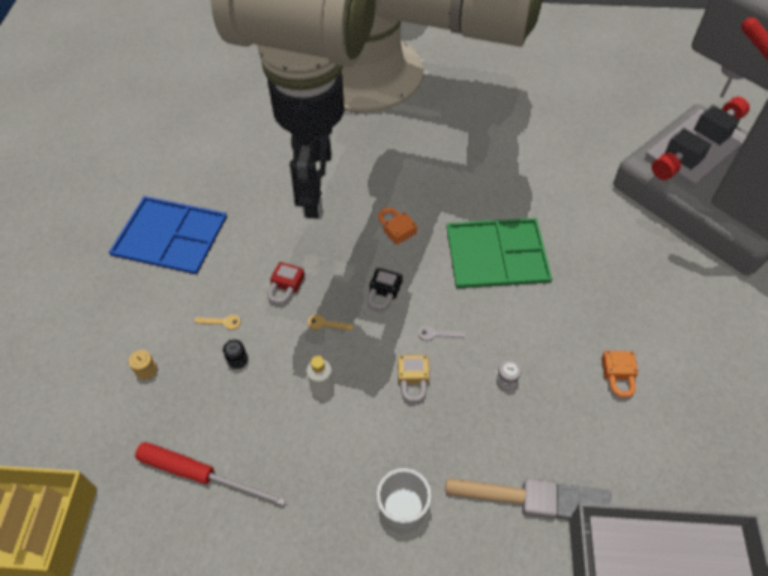

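View pics/side0.png

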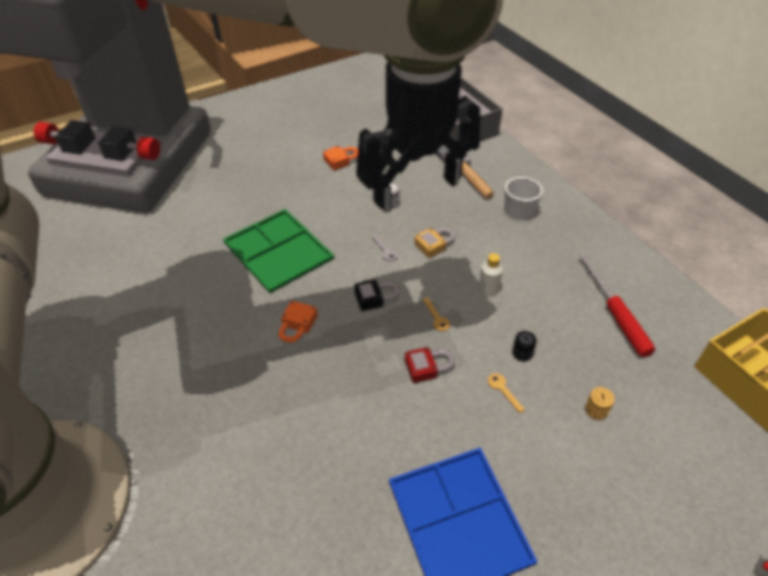

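View pics/wrist0.png

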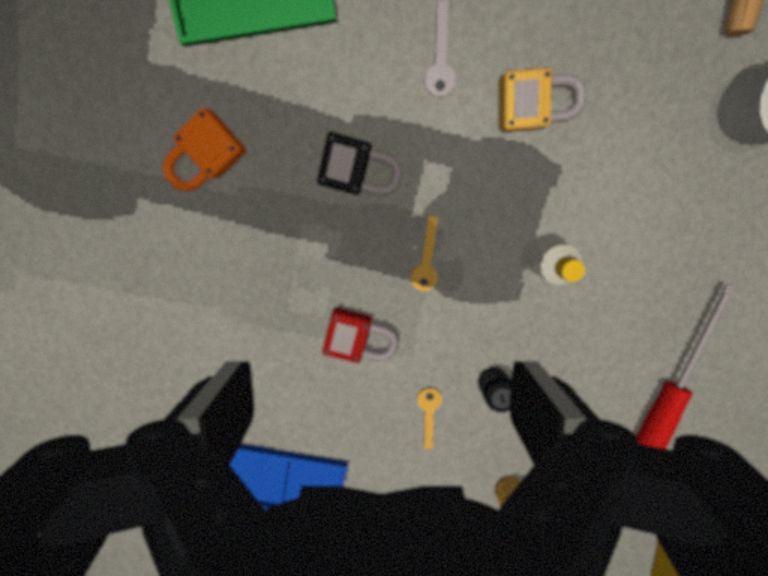

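The scene picture shows brass padlock near px (414,372), red padlock (286,280), steel cylinder (510,374), brass cylinder (142,363), bottle (319,370), blue tray (170,235), green tray (498,252), all at the 1.5x scale. The orange padlocks at (620,370) and (397,225) are decoys. Next I'll fit the model silhouettes to the masks across views.

```bash
cat > fit.py <<'E'
from h import *
from scipy.optimize import minimize
a=np.linspace(0,2*np.pi,24,endpoint=False)
def cyl(r,z0,z1): return np.array([[r*np.cos(t),r*np.sin(t),z] for z in (z0,z1) for t in a])
def box(x0,x1,y,z0,z1): return np.array([[x,s,z] for x in(x0,x1) for s in(-y,y) for z in(z0,z1)])
sh=np.array([[30+17*np.cos(t),17*np.sin(t),z] for t in np.linspace(-np.pi/2,np.pi/2,12) for z in(7,15)])
M={'tray':box(-60,60,72,0,10),'padlock':np.vstack([box(-18,18,21,0,22),sh]),'cylinder':cyl(15,0,34),'bottle':np.vstack([cyl(16,0,48),cyl(8.5,48,70)])}
def place(m,p):
    c,s=np.cos(p[3]),np.sin(p[3]); return (M[m]/1e3)@np.array([[c,-s,0],[s,c,0],[0,0,1]]).T+p[:3]
K=4
def sil(c,m,p):
    P=place(m,p); q=(P-c['T'][:3,3])@c['T'][:3,:3]
    uv=np.stack([c['cx']+c['fx']*q[:,0]/q[:,2],c['cy']+c['fy']*q[:,1]/q[:,2]],1)
    im=np.zeros((384*K,512*K),np.uint8); cv2.fillConvexPoly(im,cv2.convexHull(((uv+.5)*K*16-8).astype(np.int32)),1,shift=4); return im
def hull(mask):
    mask=cv2.resize(mask.astype(np.uint8),None,fx=K,fy=K,interpolation=cv2.INTER_NEAREST)
    n,l,st,_=cv2.connectedComponentsWithStats(mask); mask=(l==1+np.argmax(st[1:,4])).astype(np.uint8)
    h=cv2.convexHull(np.argwhere(mask)[:,::-1].astype(np.int32).copy()); o=np.zeros_like(mask); cv2.fillConvexPoly(o,h,1); return o
def fit(views,name,p0,tol=.05,zfree=True):
    """views: list of captured cams with 'name'; p0=(x,y,yaw)"""
    m=name.split('_')[1]; use=[]
    for c in views:
        for d in c['masks'][name]:
            w=atz(c,d['at'],.015)
            r,cc=np.where(d['mask'])
            if len(r)<30 or np.hypot(*(w[:2]-p0[:2]))>tol or r.min()<2 or r.max()>381 or cc.min()<2 or cc.max()>509: continue
            use.append((c,hull(d['mask']))); break
    def iou(c,h,p): s=sil(c,m,p); return (s&h).sum()/max(1,(s|h).sum())
    f=lambda v: -sum(iou(c,h,[v[0],v[1],v[2] if zfree else 0.,v[3]]) for c,h in use)
    best=None
    for dy in ((-.3,0,.3) if m in('tray','padlock') else (0,)):
        v0=np.array([p0[0],p0[1],0,p0[2]+dy]); S=np.vstack([v0,v0+np.diag([.01,.01,.008,.2])])
        r=minimize(f,v0,method='Nelder-Mead',options=dict(initial_simplex=S,xatol=1e-4,fatol=1e-4,maxiter=250))
        if best is None or r.fun<best.fun: best=r
    v=best.x; return v,[(c['name'],round(float(iou(c,h,v)),3)) for c,h in use]
E
cat > run1.py <<'E'
from fit import *
G={'green_tray':(.425,.235,0),'blue_tray':(.42,-.265,0),'brass_padlock':(.64,.12,0),'red_padlock':(.50,-.075,0),'brass_cylinder':(.652,-.235,0),'steel_cylinder':(.64,.252,0),'oil_bottle':(.66,0,0),'black_cylinder':(.62,-.115,0)}
views=[]
for cn in ['scene','side','wrist']:
    c=cap(cn); c['name']=cn; c['masks']={n:spotter.masks_of(cn,n) for n in G}; views.append(c)
for n in G:
  v,u=fit(views,n,G[n]); print(n,v.round(4),'deg',round(np.degrees(v[3]),1),u)
  v2,u2=fit([c for c in views],n,(v[0],v[1],v[3]),zfree=False); print('   z0',v2.round(4),u2)
E
python3 run1.py
```

```text
green_tray [0.4208 0.2411 0.0018 0.1351] deg 7.7 [('scene', 0.963), ('side', 0.979)]
   z0 [ 4.206e-01  2.426e-01 -4.000e-04  1.417e-01] [('scene', 0.946), ('side', 0.969)]
blue_tray [ 0.42  -0.265  0.    -0.3  ] deg -17.2 []
   z0 [ 0.42  -0.265  0.    -0.6  ] []
brass_padlock [6.348e-01 1.225e-01 5.000e-04 6.620e-02] deg 3.8 [('scene', 0.953), ('side', 0.933), ('wrist', 0.859)]
   z0 [0.6346 0.1224 0.003  0.0711] [('scene', 0.931), ('side', 0.865), ('wrist', 0.875)]
red_padlock [ 4.936e-01 -6.990e-02 -1.000e-04 -2.479e-01] deg -14.2 [('scene', 0.885), ('side', 0.876), ('wrist', 0.927)]
   z0 [ 0.4936 -0.0699  0.002  -0.2506] [('scene', 0.888), ('side', 0.858), ('wrist', 0.902)]
brass_cylinder [ 0.655  -0.2426  0.001   0.1507] deg 8.6 [('scene', 0.901), ('side', 0.909), ('wrist', 0.323)]
   z0 [ 0.6543 -0.2432  0.0079  0.3769] [('scene', 0.838), ('side', 0.831), ('wrist', 0.207)]
steel_cylinder [0.6393 0.2504 0.0033 0.1155] deg 6.6 [('scene', 0.924)]
   z0 [0.6375 0.251  0.0064 0.0545] [('scene', 0.834)]
oil_bottle [ 0.6647  0.0013 -0.0012 -0.0362] deg -2.1 [('scene', 0.858), ('side', 0.958), ('wrist', 0.887)]
   z0 [ 0.6641  0.0008  0.0058 -0.1354] [('scene', 0.909), ('side', 0.83), ('wrist', 0.775)]
black_cylinder [ 6.305e-01 -1.217e-01 -3.000e-04  8.380e-02] deg 4.8 [('scene', 0.829), ('side', 0.893), ('wrist', 0.75)]
   z0 [ 0.6305 -0.1218  0.0014  0.1168] [('scene', 0.848), ('side', 0.88), ('wrist', 0.713)]
```

Emit:
carry_out:
  increments:
    - {"dp": [0.61, 0.55, 0.4], "angular": [0, 0, 0.958], "hand": 1}
    - {"dp": [0.61, 0.55, 0.4], "angular": [0, 0, 0.958], "hand": 1}
    - {"dp": [0.61, 0.55, 0.4], "angular": [0, 0, 0.958], "hand": 1}
    - {"dp": [0.61, 0.55, 0.4], "angular": [0, 0, 0.958], "hand": 1}
    - {"dp": [0.61, 0.55, 0.4], "angular": [0, 0, 0.958], "hand": 1}
    - {"dp": [0.61, 0.55, 0.4], "angular": [0, 0, 0.958], "hand": 1}
    - {"dp": [0.61, 0.55, 0.4], "angular": [0, 0, 0.958], "hand": 1}
    - {"dp": [0.61, 0.55, 0.4], "angular": [0, 0, 0.958], "hand": 1}
    - {"dp": [0.61, 0.55, 0.4], "angular": [0, 0, 0.958], "hand": 1}
    - {"dp": [0.61, 0.55, 0.4], "angular": [0, 0, 0.958], "hand": 1}

```text
time_s: 4.1
ee_pos: [0.635, 0.122, 0.1703]
ee_rot: [-180.0, 0.0, 4.0]
wrist_force: [-0.9, 0.3, -0.7]
gripper_width: 0.999
grasp_force: 0.0
```

```bash
cat > run2.py <<'E'
from fit import *
import sys, json
# args: cams, name,x,y,yaw ...
cams=sys.argv[1].split(','); G={}
for a in sys.argv[2:]:
    n,x,y,w=a.split(':'); G[n]=(float(x),float(y),float(w))
s=telemetry.observe(); print('t',round(s['time_s'],2),np.round(s['ee_pos'],4),np.round(s['ee_rot'],1),'q6',round(s['qpos'][5],1),'w',round(s['gripper_width'],3))
views=[]
for cn in cams:
    c=cap(cn); c['name']=cn; c['masks']={n:spotter.masks_of(cn,n) for n in G}; views.append(c); save(c,f"{cn}_{s['time_s']:.1f}.png",1.25)
for n in G:
    print(n,[(c['name'],round(d['conf'],2),np.round(d['at']).tolist()) for c in views for d in c['masks'][n][:2]])
    v,u=fit(views,n,G[n]); print('  free',v.round(4),'deg',round(np.degrees(v[3]),1),u)
    v,_=fit(views,n,(v[0],v[1],v[3]),zfree=False); print('  z=0 ',v[[0,1]].round(4),'deg',round(np.degrees(v[3]),1))
    T=toolT(); d=T[:3,:3].T@(np.array([v[0],v[1],T[2,3]])-T[:3,3]); print('  tool dp',(d/.2).round(4), 'yaw turn(tool z)/90', round((s['ee_rot'][2]-np.degrees(v[3]))/90,3))
E
python3 run2.py scene,side,wrist brass_padlock:.635:.1225:.066 steel_cylinder:.639:.25:0 blue_tray:.42:-.265:-.15 green_tray:.4208:.2411:.135; python3 -c "
from h import *
print(arm.tip_reach, dir(arm))"
```

```text
t 4.1 [0.635  0.122  0.1703] [-180.    0.    4.] q6 86.5 w 0.999
brass_padlock [('scene', 0.79, [250.0, 412.0]), ('scene', 0.65, [244.0, 274.0]), ('side', 0.79, [214.0, 199.0]), ('side', 0.75, [102.0, 229.0]), ('wrist', 0.8, [178.0, 252.0]), ('wrist', 0.53, [193.0, 2.0])]
  free [0.6371 0.1235 0.0047 0.0833] deg 4.8 [('scene', 0.914), ('wrist', 0.936)]
  z=0  [0.6363 0.1237] deg 3.9
  tool dp [ 0.0072 -0.0082 -0.    ] yaw turn(tool z)/90 0.0
steel_cylinder [('scene', 0.5, [247.0, 337.0]), ('side', 0.74, [159.0, 288.0]), ('side', 0.73, [130.0, 259.0]), ('wrist', 0.94, [176.0, 121.0])]
  free [ 0.6393  0.2507  0.0026 -0.039 ] deg -2.2 [('scene', 0.932), ('side', 0.726), ('wrist', 0.929)]
  z=0  [0.6387 0.2515] deg 5.5
  tool dp [ 0.0612 -0.645  -0.    ] yaw turn(tool z)/90 -0.017
blue_tray [('scene', 0.59, [156.0, 110.0]), ('side', 0.96, [342.0, 309.0]), ('wrist', 0.23, [174.0, 124.0])]
  free [ 0.4255 -0.2659  0.0118 -0.1974] deg -11.3 [('scene', 0.974)]
  z=0  [ 0.416  -0.2706] deg -10.8
  tool dp [-1.2222e+00  1.8864e+00  1.0000e-04] yaw turn(tool z)/90 0.164
green_tray [('scene', 0.79, [167.0, 339.0]), ('side', 0.67, [167.0, 188.0]), ('wrist', 0.63, [318.0, 178.0])]
  free [0.4196 0.2436 0.0016 0.1396] deg 8.0 [('scene', 0.843), ('side', 0.956)]
  z=0  [0.4197 0.2444] deg 8.0
  tool dp [-1.0337 -0.6816  0.    ] yaw turn(tool z)/90 -0.044
0.019 ['Unreachable', '__class__', '__delattr__', '__dict__', '__dir__', '__doc__', '__eq__', '__format__', '__ge__', '__getattribute__', '__getstate__', '__gt__', '__hash__', '__init__', '__init_subclass__', '__le__', '__lt__', '__module__', '__ne__', '__new__', '__reduce__', '__reduce_ex__', '__repr__', '__setattr__', '__sizeof__', '__str__', '__subclasshook__', '__weakref__', 'tip_reach']
```

Emit:
carry_out:
  increments:
    - {"dp": [0.006, -0.007, 0.25], "angular": [0, 0, 0], "hand": 1}
    - {"dp": [0.006, -0.007, 0.5], "angular": [0, 0, 0], "hand": 1}
    - {"dp": [0.006, -0.007, 0.65], "angular": [0, 0, 0], "hand": 1}
    - {"dp": [0.006, -0.007, 0.727], "angular": [0, 0, 0], "hand": 1}
    - {"dp": [0.006, -0.007, 0.727], "angular": [0, 0, 0], "hand": 0.6}
    - {"dp": [0.006, -0.007, 0.727], "angular": [0, 0, 0], "hand": 0.3}
    - {"dp": [0.006, -0.007, 0.727], "angular": [0, 0, 0], "hand": 0.3}
    - {"dp": [0.006, -0.007, 0.727], "angular": [0, 0, 0], "hand": 0.3}
    - {"dp": [0.006, -0.007, 0.727], "angular": [0, 0, 0], "hand": 0.3}

```text
time_s: 5.98
ee_pos: [0.6371, 0.1235, 0.0268]
ee_rot: [180.0, -0.2, 3.8]
wrist_force: [-0.7, -1.3, 6.9]
gripper_width: 0.475
grasp_force: 62.5
```

Emit:
carry_out:
  increments:
    - {"dp": [0.0, 0.0, -0.2], "angular": [0, 0, 0], "hand": 0.3}
    - {"dp": [0.0, 0.0, -0.4], "angular": [0, 0, 0], "hand": 0.3}
    - {"dp": [-0.2, -0.1, -0.4], "angular": [0, 0, -0.046], "hand": 0.3}
    - {"dp": [-0.4, -0.2, -0.4], "angular": [0, 0, -0.046], "hand": 0.3}
    - {"dp": [-0.6, -0.3, -0.4], "angular": [0, 0, -0.046], "hand": 0.3}
    - {"dp": [-0.8, -0.4, -0.4], "angular": [0, 0, -0.046], "hand": 0.3}
    - {"dp": [-1, -0.509, -0.4], "angular": [0, 0, -0.046], "hand": 0.3}
    - {"dp": [-1, -0.509, -0.4], "angular": [0, 0, -0.046], "hand": 0.3}

```text
time_s: 6.98
ee_pos: [0.4275, 0.2128, 0.1052]
ee_rot: [-180.0, 0.1, 8.1]
wrist_force: [0.1, -0.1, -2.7]
gripper_width: 0.474
grasp_force: 61.7
```

Emit:
carry_out:
  increments:
    - {"dp": [-0.086, 0, 0.1], "angular": [0, 0, 0], "hand": 0.3}
    - {"dp": [-0.086, 0, 0.25], "angular": [0, 0, 0], "hand": 0.3}
    - {"dp": [-0.086, 0, 0.33], "angular": [0, 0, 0], "hand": 0.3}
    - {"dp": [-0.086, 0, 0.372], "angular": [0, 0, 0], "hand": 0.3}
    - {"dp": [-0.086, 0, 0.372], "angular": [0, 0, 0], "hand": 0.3}

```text
time_s: 7.6
ee_pos: [0.4134, 0.2094, 0.0306]
ee_rot: [-180.0, -0.0, 7.9]
wrist_force: [-0.5, 0.6, -2.9]
gripper_width: 0.472
grasp_force: 61.8
```

```bash
python3 - <<'E'
from h import *
c=cap('wrist'); save(c,'place1.png',1.25)
E
```

```text
(no output)
```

View pics/place1.png

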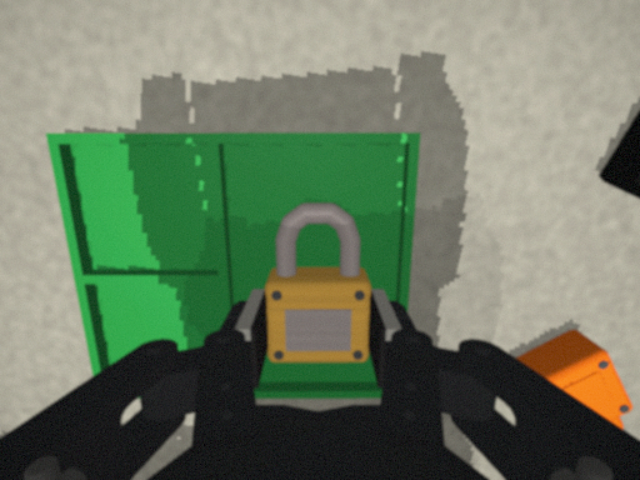

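Picture: brass padlock block at (318,315), inside the wide bay (about x 230–410), aligned. Seat it and release.

Emit:
carry_out:
  increments:
    - {"dp": [0, 0, 0.006], "angular": [0, 0, 0], "hand": 0.3}
    - {"dp": [0, 0, 0.008], "angular": [0, 0, 0], "hand": 0.56}
    - {"dp": [0, 0, 0.008], "angular": [0, 0, 0], "hand": 0.56}
    - {"dp": [0, 0, 0.008], "angular": [0, 0, 0], "hand": 0.56}
    - {"dp": [0, 0, -0.1], "angular": [0, 0, 0], "hand": 0.56}
    - {"dp": [0, 0, -0.3], "angular": [0, 0, 0], "hand": 0.6}
    - {"dp": [0, 0, -0.5], "angular": [0, 0, 0], "hand": 0.8}
    - {"dp": [0.25, -0.012, -0.5], "angular": [0, 0, 0], "hand": 0.8}
    - {"dp": [0.5, -0.025, -0.5], "angular": [0, 0, 0], "hand": 0.8}
    - {"dp": [0.75, -0.04, -0.5], "angular": [0, 0, 0], "hand": 0.8}
    - {"dp": [1, -0.05, -0.5], "angular": [0, 0, 0], "hand": 0.8}
    - {"dp": [1, -0.05, -0.5], "angular": [0, 0, 0], "hand": 0.8}

```text
time_s: 9.15
ee_pos: [0.6114, 0.2468, 0.1292]
ee_rot: [180.0, 0.0, 7.9]
wrist_force: [-0.3, -0.7, -0.3]
gripper_width: 0.802
grasp_force: 0.0
```

```bash
python3 run2.py wrist,scene steel_cylinder:.639:.251:0 brass_padlock:.412:.21:.14
```

```text
t 9.15 [0.6114 0.2468 0.1292] [180.    0.    7.9] q6 93.9 w 0.802
steel_cylinder [('wrist', 0.58, [170.0, 252.0]), ('scene', 0.74, [249.0, 338.0])]
  free [ 0.6393  0.2522 -0.0018  0.2572] deg 14.7 [('wrist', 0.974), ('scene', 0.784)]
  z=0  [0.6398 0.2523] deg 19.3
  tool dp [ 0.1569 -0.0051  0.    ] yaw turn(tool z)/90 -0.127
brass_padlock [('wrist', 0.6, [162.0, 71.0]), ('scene', 0.93, [248.0, 416.0]), ('scene', 0.71, [160.0, 316.0])]
  free [ 0.4061  0.2098 -0.0031  0.0718] deg 4.1 [('scene', 0.818)]
  z=0  [0.4079 0.2097] deg 4.3
  tool dp [-1.0207e+00  4.6100e-02 -1.0000e-04] yaw turn(tool z)/90 0.04
```

Emit:
carry_out:
  increments:
    - {"dp": [0.155, -0.003, 0.1], "angular": [0, 0, 0], "hand": 0.8}
    - {"dp": [0.155, -0.003, 0.3], "angular": [0, 0, 0], "hand": 0.8}
    - {"dp": [0.155, -0.003, 0.42], "angular": [0, 0, 0], "hand": 0.8}
    - {"dp": [0.155, -0.003, 0.475], "angular": [0, 0, 0], "hand": 0.6}
    - {"dp": [0.155, -0.003, 0.475], "angular": [0, 0, 0], "hand": 0.2}
    - {"dp": [0.155, -0.003, 0.475], "angular": [0, 0, 0], "hand": 0.2}
    - {"dp": [0.155, -0.003, 0.475], "angular": [0, 0, 0], "hand": 0.2}
    - {"dp": [0.155, -0.003, 0.475], "angular": [0, 0, 0], "hand": 0.2}
    - {"dp": [0.155, -0.003, 0.475], "angular": [0, 0, 0], "hand": 0.2}

```text
time_s: 10.58
ee_pos: [0.6406, 0.2519, 0.0366]
ee_rot: [-180.0, -0.1, 7.9]
wrist_force: [-1.2, -1.2, 5.4]
gripper_width: 0.324
grasp_force: 59.6
```

```bash
cat > to.py <<'E'
from h import *
import sys
s=telemetry.observe(); T=toolT(); g=np.array([float(v) for v in sys.argv[1:4]])
print(np.round(s['ee_pos'],4),np.round(s['ee_rot'],1),'w',round(s['gripper_width'],3),'dp',(T[:3,:3].T@(g-T[:3,3])/.2).round(3))
if len(sys.argv)>4: print('turn z',round((s['ee_rot'][2]-float(sys.argv[4]))/90,3))
E
python3 - <<'E'
import numpy as np
for n,x,y,w,b in [('g',.4203,.2433,7.9,[(-29,40),(29,40)]),('b',.418,-.269,-11,[(-14,-31),(-29,40),(29,40)])]:
    c,s=np.cos(np.radians(w)),np.sin(np.radians(w))
    for u,v in b: print(n,u,v,round(x+(c*u-s*v)/1e3,4),round(y+(s*u+c*v)/1e3,4))
E
python3 to.py .42 .28 .1
```

```text
g -29 40 0.3861 0.2789
g 29 40 0.4435 0.2869
b -14 -31 0.3983 -0.2968
b -29 40 0.3972 -0.2242
b 29 40 0.4541 -0.2353
[0.6406 0.2519 0.0366] [-1.8e+02 -1.0e-01  7.9e+00] w 0.324 dp [-1.073 -0.291 -0.319]
```

Emit:
carry_out:
  increments:
    - {"dp": [0, 0, -0.2], "angular": [0, 0, 0], "hand": 0.2}
    - {"dp": [0, 0, -0.35], "angular": [0, 0, 0], "hand": 0.2}
    - {"dp": [-0.24, -0.08, -0.4], "angular": [0, 0, 0], "hand": 0.2}
    - {"dp": [-0.48, -0.16, -0.4], "angular": [0, 0, 0], "hand": 0.2}
    - {"dp": [-0.72, -0.24, -0.4], "angular": [0, 0, 0], "hand": 0.2}
    - {"dp": [-0.952, -0.309, -0.4], "angular": [0, 0, 0], "hand": 0.2}
    - {"dp": [-0.952, -0.309, -0.4], "angular": [0, 0, 0], "hand": 0.2}
    - {"dp": [-0.952, -0.309, -0.3], "angular": [0, 0, 0], "hand": 0.2}
    - {"dp": [-0.952, -0.309, -0.1], "angular": [0, 0, 0], "hand": 0.2}
    - {"dp": [-0.952, -0.309, 0.02], "angular": [0, 0, 0], "hand": 0.2}
    - {"dp": [-0.952, -0.309, 0.02], "angular": [0, 0, 0], "hand": 0.2}

```text
time_s: 11.95
ee_pos: [0.444, 0.2866, 0.031]
ee_rot: [180.0, -0.0, 7.9]
wrist_force: [-0.4, 0.9, -2.0]
gripper_width: 0.325
grasp_force: 82.3
```

```bash
python3 to.py .4435 .2869 .0395; python3 - <<'E'
from h import *
c=cap('wrist'); save(c,'place2.png',1.25)
E
```

```text
[0.444  0.2866 0.031 ] [180.   -0.    7.9] w 0.325 dp [-0.002 -0.002 -0.043]
```

View pics/place2.png

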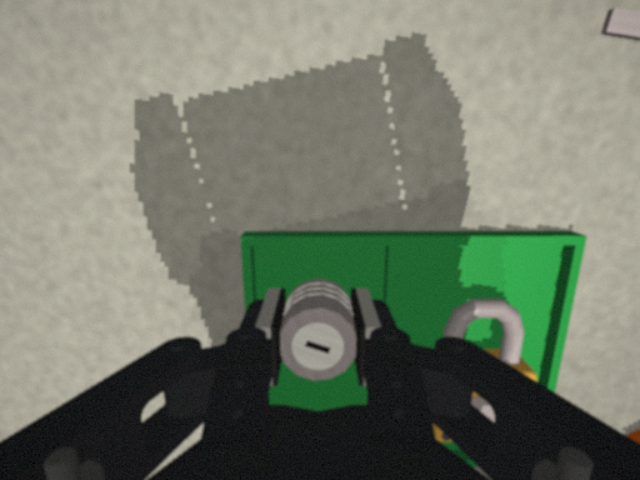

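Picture: steel cylinder (320,340) between the fingers, inside the far small bay (x 250–385). Release and leave towards the red padlock.

Emit:
carry_out:
  increments:
    - {"dp": [0, 0, 0], "angular": [0, 0, 0], "hand": 0.48}
    - {"dp": [0, 0, 0], "angular": [0, 0, 0], "hand": 0.48}
    - {"dp": [0, 0, 0], "angular": [0, 0, 0], "hand": 0.48}
    - {"dp": [0, 0, -0.15], "angular": [0, 0, 0], "hand": 0.48}
    - {"dp": [0, 0, -0.35], "angular": [0, 0, 0], "hand": 0.5}
    - {"dp": [0, 0, -0.6], "angular": [0, 0, 0], "hand": 0.6}
    - {"dp": [0, 0.25, -0.6], "angular": [0, 0, 0.1], "hand": 1}
    - {"dp": [0, 0.5, -0.6], "angular": [0, 0, 0.245], "hand": 1}
    - {"dp": [0, 0.75, -0.6], "angular": [0, 0, 0.245], "hand": 1}
    - {"dp": [0, 1, -0.6], "angular": [0, 0, 0.245], "hand": 1}
    - {"dp": [0, 1, -0.6], "angular": [0, 0, 0.245], "hand": 1}

```text
time_s: 13.38
ee_pos: [0.4711, 0.0862, 0.1517]
ee_rot: [180.0, -0.0, -14.4]
wrist_force: [-0.3, 0.5, 0.5]
gripper_width: 0.998
grasp_force: 0.0
```

```bash
python3 run2.py scene,side steel_cylinder:.444:.287:0 red_padlock:.4936:-.07:-.25; python3 to.py .492 -.07 .15 -14.2
```

```text
t 13.38 [0.4711 0.0862 0.1517] [180.   -0.  -14.4] q6 100.7 w 0.998
steel_cylinder [('scene', 0.58, [170.0, 350.0]), ('side', 0.51, [146.0, 182.0])]
  free [0.439  0.285  0.0044 0.0558] deg 3.2 [('scene', 0.906), ('side', 0.926)]
  z=0  [0.4385 0.2861] deg 12.8
  tool dp [-3.932e-01 -9.143e-01  1.000e-04] yaw turn(tool z)/90 -0.302
red_padlock [('scene', 0.57, [187.0, 192.0]), ('side', 0.74, [245.0, 283.0]), ('side', 0.61, [183.0, 327.0])]
  free [ 0.4927 -0.0719  0.0007 -0.2045] deg -11.7 [('scene', 0.897), ('side', 0.91)]
  z=0  [ 0.4921 -0.0717] deg -13.1
  tool dp [ 3.008e-01  7.563e-01 -1.000e-04] yaw turn(tool z)/90 -0.014
[0.4704 0.0897 0.1515] [-180.    0.  -14.] w 0.997 dp [0.298 0.748 0.007]
turn z 0.002
```

```bash
python3 - <<'E'
import cv2,glob
for f in sorted(glob.glob('pics/s*_*.png')): print(f)
f=sorted(glob.glob('pics/scene_*.png'),key=lambda s:float(s[11:-4]))[-1]; im=cv2.imread(f)
cv2.imwrite('pics/cropg.png',cv2.resize(im[120:300,340:520],(720,720)[:2])[:600])
E
```

```text
pics/scene_13.4.png
pics/scene_4.1.png
pics/scene_9.2.png
pics/side_13.4.png
pics/side_4.1.png
```

View pics/cropg.png

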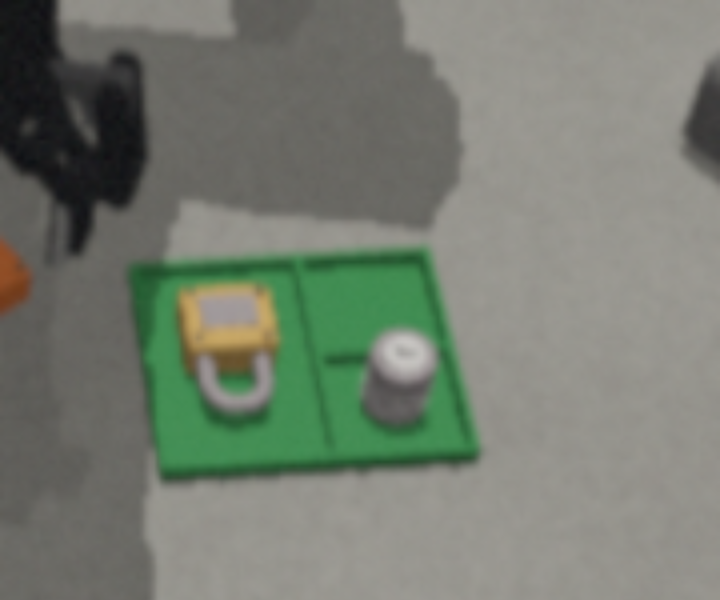

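Picture: brass padlock flat in the wide bay at (230,340), steel cylinder upright inside the small bay at (400,380). Now the red padlock.

Emit:
carry_out:
  increments:
    - {"dp": [0.1, 0.25, 0.1], "angular": [0, 0, 0], "hand": 1}
    - {"dp": [0.2, 0.5, 0.1], "angular": [0, 0, 0], "hand": 1}
    - {"dp": [0.3, 0.753, 0.1], "angular": [0, 0, 0], "hand": 1}
    - {"dp": [0.3, 0.753, 0.1], "angular": [0, 0, 0], "hand": 1}
    - {"dp": [0.3, 0.753, 0.1], "angular": [0, 0, 0], "hand": 1}

```text
time_s: 14.3
ee_pos: [0.4919, -0.0711, 0.1313]
ee_rot: [-180.0, 0.0, -14.1]
wrist_force: [-0.3, -0.0, -0.4]
gripper_width: 1.002
grasp_force: 0.0
```

```bash
python3 run2.py wrist red_padlock:.4925:-.0715:-.24
```

```text
t 14.3 [ 0.4919 -0.0711  0.1313] [-180.     0.   -14.1] q6 82.3 w 1.002
red_padlock [('wrist', 0.64, [188.0, 252.0])]
  free [ 4.948e-01 -6.980e-02  1.000e-04 -2.639e-01] deg -15.1 [('wrist', 0.975)]
  z=0  [ 0.4948 -0.0698] deg -15.1
  tool dp [ 0.0128 -0.0075 -0.    ] yaw turn(tool z)/90 0.011
```

Emit:
carry_out:
  increments:
    - {"dp": [0.012, -0.007, 0.2], "angular": [0, 0, 0.011], "hand": 1}
    - {"dp": [0.012, -0.007, 0.4], "angular": [0, 0, 0.011], "hand": 1}
    - {"dp": [0.012, -0.007, 0.525], "angular": [0, 0, 0.011], "hand": 1}
    - {"dp": [0.012, -0.007, 0.525], "angular": [0, 0, 0.011], "hand": 0.6}
    - {"dp": [0.012, -0.007, 0.525], "angular": [0, 0, 0.011], "hand": 0.3}
    - {"dp": [0.012, -0.007, 0.525], "angular": [0, 0, 0.011], "hand": 0.3}
    - {"dp": [0.012, -0.007, 0.525], "angular": [0, 0, 0.011], "hand": 0.3}
    - {"dp": [0.012, -0.007, 0.525], "angular": [0, 0, 0.011], "hand": 0.3}

```text
time_s: 15.4
ee_pos: [0.4955, -0.0712, 0.0281]
ee_rot: [180.0, -0.2, -15.1]
wrist_force: [-1.1, 1.9, 7.2]
gripper_width: 0.473
grasp_force: 61.8
```

```bash
python3 to.py .3983 -.2968 .1 -11
```

```text
[ 0.4955 -0.0712  0.0281] [180.   -0.2 -15.1] w 0.473 dp [-0.174  1.216 -0.36 ]
turn z -0.046
```

Emit:
carry_out:
  increments:
    - {"dp": [0, 0, -0.2], "angular": [0, 0, 0], "hand": 0.3}
    - {"dp": [0, 0, -0.4], "angular": [0, 0, 0], "hand": 0.3}
    - {"dp": [-0.04, 0.25, -0.4], "angular": [0, 0, -0.046], "hand": 0.3}
    - {"dp": [-0.08, 0.5, -0.4], "angular": [0, 0, -0.046], "hand": 0.3}
    - {"dp": [-0.12, 0.75, -0.4], "angular": [0, 0, -0.046], "hand": 0.3}
    - {"dp": [-0.174, 1, -0.4], "angular": [0, 0, -0.046], "hand": 0.3}
    - {"dp": [-0.174, 1, -0.4], "angular": [0, 0, -0.046], "hand": 0.3}

```text
time_s: 16.27
ee_pos: [0.4078, -0.2577, 0.1072]
ee_rot: [179.9, -0.1, -11.2]
wrist_force: [1.0, -0.5, -2.0]
gripper_width: 0.474
grasp_force: 62.1
```

```bash
python3 run2.py scene,side,wrist blue_tray:.418:-.269:-.19;  python3 to.py .3983 -.2968 .1 -11
```

```text
t 16.27 [ 0.4078 -0.2577  0.1072] [ 1.799e+02 -1.000e-01 -1.120e+01] q6 55.0 w 0.474
blue_tray [('scene', 0.89, [155.0, 114.0]), ('side', 0.58, [352.0, 304.0]), ('wrist', 0.97, [166.0, 289.0])]
  free [ 0.4184 -0.2686  0.0011 -0.1865] deg -10.7 [('scene', 0.956), ('wrist', 0.953)]
  z=0  [ 0.4182 -0.2691] deg -10.7
  tool dp [0.0573 0.0644 0.    ] yaw turn(tool z)/90 -0.005
[ 0.4094 -0.2543  0.1066] [-180.    -0.   -10.9] w 0.476 dp [-0.014  0.219  0.033]
turn z 0.001
```

```bash
ls -t pics | head -3
```

```text
wrist_16.3.png
side_16.3.png
scene_16.3.png
```

Emit:
carry_out:
  increments:
    - {"dp": [-0.014, 0.219, 0], "angular": [0, 0, 0], "hand": 0.3}
    - {"dp": [-0.014, 0.219, 0.15], "angular": [0, 0, 0], "hand": 0.3}
    - {"dp": [-0.014, 0.219, 0.3], "angular": [0, 0, 0], "hand": 0.3}
    - {"dp": [-0.014, 0.219, 0.378], "angular": [0, 0, 0], "hand": 0.3}
    - {"dp": [-0.014, 0.219, 0.38], "angular": [0, 0, 0], "hand": 0.3}
    - {"dp": [-0.014, 0.219, 0.385], "angular": [0, 0, 0], "hand": 0.3}

```text
time_s: 17.32
ee_pos: [0.3983, -0.2976, 0.0299]
ee_rot: [180.0, -0.0, -10.9]
wrist_force: [-0.7, 0.2, -2.4]
gripper_width: 0.475
grasp_force: 65.9
```

```bash
python3 - <<'E'
from h import *
c=cap('wrist'); save(c,'place3.png',1.25)
E
```

```text
(no output)
```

View pics/place3.png

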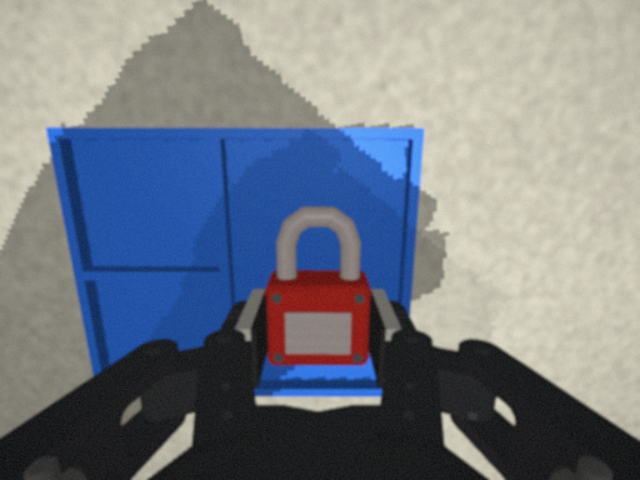

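Picture: red padlock (318,315) centred and aligned in the blue wide bay.

Emit:
carry_out:
  increments:
    - {"dp": [0, 0, 0.003], "angular": [0, 0, 0], "hand": 0.56}
    - {"dp": [0, 0, 0.003], "angular": [0, 0, 0], "hand": 0.56}
    - {"dp": [0, 0, 0.003], "angular": [0, 0, 0], "hand": 0.56}
    - {"dp": [0, 0, -0.1], "angular": [0, 0, 0], "hand": 0.56}
    - {"dp": [0, 0, -0.3], "angular": [0, 0, 0], "hand": 0.6}
    - {"dp": [0, 0, -0.5], "angular": [0, 0, 0], "hand": 0.8}
    - {"dp": [0.25, -0.13, -0.5], "angular": [0, 0, 0], "hand": 0.8}
    - {"dp": [0.5, -0.25, -0.5], "angular": [0, 0, 0], "hand": 0.8}
    - {"dp": [0.75, -0.38, -0.5], "angular": [0, 0, 0], "hand": 0.8}
    - {"dp": [1, -0.508, -0.5], "angular": [0, 0, 0], "hand": 0.8}
    - {"dp": [1, -0.508, -0.5], "angular": [0, 0, 0], "hand": 0.8}
    - {"dp": [1, -0.508, -0.5], "angular": [0, 0, 0], "hand": 0.8}

```text
time_s: 18.88
ee_pos: [0.613, -0.2361, 0.1291]
ee_rot: [-180.0, 0.1, -11.0]
wrist_force: [0.3, -0.4, -0.4]
gripper_width: 0.798
grasp_force: 0.0
```

```bash
python3 run2.py wrist,scene brass_cylinder:.655:-.2426:0 red_padlock:.398:-.297:-.19
```

```text
t 18.88 [ 0.613  -0.2361  0.1291] [-1.8e+02  1.0e-01 -1.1e+01] q6 69.7 w 0.798
brass_cylinder [('wrist', 0.72, [148.0, 250.0]), ('scene', 0.66, [243.0, 96.0])]
  free [ 0.6565 -0.242   0.0031  0.0049] deg 0.3 [('wrist', 0.971), ('scene', 0.873)]
  z=0  [ 0.6561 -0.2422] deg 9.1
  tool dp [ 2.164e-01 -1.360e-02  1.000e-04] yaw turn(tool z)/90 -0.223
red_padlock [('scene', 0.96, [147.0, 103.0])]
  free [ 0.3932 -0.2998  0.0018 -0.1739] deg -10.0 [('scene', 0.947)]
  z=0  [ 0.3918 -0.3008] deg -9.9
  tool dp [-1.0244e+00  5.2700e-01 -2.0000e-04] yaw turn(tool z)/90 -0.012
```

Emit:
carry_out:
  increments:
    - {"dp": [0.216, -0.012, 0.1], "angular": [0, 0, 0], "hand": 0.8}
    - {"dp": [0.216, -0.012, 0.28], "angular": [0, 0, 0], "hand": 0.8}
    - {"dp": [0.216, -0.012, 0.42], "angular": [0, 0, 0], "hand": 0.8}
    - {"dp": [0.216, -0.012, 0.465], "angular": [0, 0, 0], "hand": 0.6}
    - {"dp": [0.216, -0.012, 0.465], "angular": [0, 0, 0], "hand": 0.2}
    - {"dp": [0.216, -0.012, 0.465], "angular": [0, 0, 0], "hand": 0.2}
    - {"dp": [0.216, -0.012, 0.465], "angular": [0, 0, 0], "hand": 0.2}
    - {"dp": [0.216, -0.012, 0.465], "angular": [0, 0, 0], "hand": 0.2}
    - {"dp": [0.216, -0.012, 0.465], "angular": [0, 0, 0], "hand": 0.2}

```text
time_s: 20.3
ee_pos: [0.6569, -0.2422, 0.0378]
ee_rot: [180.0, -0.1, -11.0]
wrist_force: [-1.6, 0.0, 5.7]
gripper_width: 0.325
grasp_force: 59.6
```

```bash
python3 to.py .3972 -.2242 .1; python3 to.py .4541 -.2353 .1
```

```text
[ 0.6569 -0.2422  0.0378] [ 1.8e+02 -1.0e-01 -1.1e+01] w 0.325 dp [-1.291  0.159 -0.313]
[ 0.6569 -0.2422  0.0378] [ 1.8e+02 -1.0e-01 -1.1e+01] w 0.325 dp [-1.001  0.159 -0.313]
```

Emit:
carry_out:
  increments:
    - {"dp": [0, 0, -0.2], "angular": [0, 0, 0], "hand": 0.2}
    - {"dp": [0, 0, -0.35], "angular": [0, 0, 0], "hand": 0.2}
    - {"dp": [-0.25, 0.04, -0.4], "angular": [0, 0, 0], "hand": 0.2}
    - {"dp": [-0.5, 0.08, -0.4], "angular": [0, 0, 0], "hand": 0.2}
    - {"dp": [-0.75, 0.12, -0.4], "angular": [0, 0, 0], "hand": 0.2}
    - {"dp": [-1, 0.159, -0.4], "angular": [0, 0, 0], "hand": 0.2}
    - {"dp": [-1, 0.159, -0.4], "angular": [0, 0, 0], "hand": 0.2}
    - {"dp": [-1, 0.159, -0.3], "angular": [0, 0, 0], "hand": 0.2}
    - {"dp": [-1, 0.159, -0.1], "angular": [0, 0, 0], "hand": 0.2}
    - {"dp": [-1, 0.159, -0.02], "angular": [0, 0, 0], "hand": 0.2}
    - {"dp": [-1, 0.159, -0.01], "angular": [0, 0, 0], "hand": 0.2}
    - {"dp": [-1, 0.159, -0.005], "angular": [0, 0, 0], "hand": 0.2}

```text
time_s: 21.8
ee_pos: [0.4546, -0.2349, 0.0391]
ee_rot: [-180.0, 0.0, -10.9]
wrist_force: [-7.7, 7.1, 23.0]
gripper_width: 0.323
grasp_force: 65.5
```

```bash
python3 - <<'E'
from h import *
c=cap('wrist'); save(c,'place4.png',1.25)
E
python3 to.py .4541 -.2353 .036
```

```text
[ 0.4546 -0.2349  0.0392] [-180.     0.   -10.9] w 0.323 dp [-0.002  0.002  0.016]
```

View pics/place4.png

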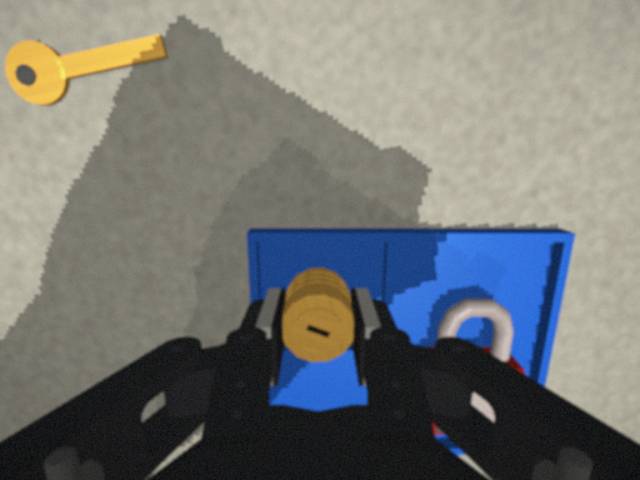

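Picture: brass cylinder (318,315) inside the far small bay of the blue tray, on its floor (23 N contact). Release and go to the bottle.

Emit:
carry_out:
  increments:
    - {"dp": [0, 0, -0.005], "angular": [0, 0, 0], "hand": 0.48}
    - {"dp": [0, 0, -0.005], "angular": [0, 0, 0], "hand": 0.48}
    - {"dp": [0, 0, -0.005], "angular": [0, 0, 0], "hand": 0.48}
    - {"dp": [0, 0, -0.15], "angular": [0, 0, 0], "hand": 0.48}
    - {"dp": [0, 0, -0.35], "angular": [0, 0, 0], "hand": 0.5}
    - {"dp": [0, 0, -0.6], "angular": [0, 0, 0], "hand": 0.8}
    - {"dp": [0.17, -0.25, -0.6], "angular": [0, 0, 0], "hand": 0.8}
    - {"dp": [0.34, -0.5, -0.6], "angular": [0, 0, 0], "hand": 0.8}
    - {"dp": [0.5, -0.75, -0.6], "angular": [0, 0, 0], "hand": 0.8}
    - {"dp": [0.65, -1, -0.6], "angular": [0, 0, 0], "hand": 0.8}
    - {"dp": [0.65, -1, -0.6], "angular": [0, 0, 0], "hand": 0.8}
    - {"dp": [0.65, -1, -0.6], "angular": [0, 0, 0], "hand": 0.8}

```text
time_s: 23.35
ee_pos: [0.6194, -0.0638, 0.1572]
ee_rot: [180.0, 0.0, -11.0]
wrist_force: [-0.0, -1.1, 0.2]
gripper_width: 0.799
grasp_force: 0.0
```

```bash
python3 run2.py wrist,scene oil_bottle:.6645:.001:0 brass_cylinder:.454:-.235:0
```

```text
t 23.35 [ 0.6194 -0.0638  0.1572] [180.   0. -11.] q6 84.3 w 0.799
oil_bottle [('wrist', 0.57, [159.0, 173.0]), ('scene', 0.9, [251.0, 212.0])]
  free [6.641e-01 4.000e-04 2.800e-03 1.078e-01] deg 6.2 [('wrist', 0.968), ('scene', 0.925)]
  z=0  [0.6636 0.0009] deg 6.0
  tool dp [ 0.1543 -0.362   0.    ] yaw turn(tool z)/90 -0.188
brass_cylinder [('scene', 0.49, [165.0, 122.0])]
  free [ 0.4013 -0.2668 -0.063   0.9175] deg 52.6 [('scene', 0.931)]
  z=0  [ 0.4013 -0.2668] deg 52.6
  tool dp [-8.7630e-01  1.2032e+00 -1.0000e-04] yaw turn(tool z)/90 -0.706
```

Emit:
carry_out:
  increments:
    - {"dp": [0.08, -0.2, 0], "angular": [0, 0, 0], "hand": 0.8}
    - {"dp": [0.157, -0.36, 0], "angular": [0, 0, 0], "hand": 0.8}
    - {"dp": [0.157, -0.36, 0.1], "angular": [0, 0, 0], "hand": 0.8}
    - {"dp": [0.157, -0.36, 0.3], "angular": [0, 0, 0], "hand": 0.8}
    - {"dp": [0.157, -0.36, 0.5], "angular": [0, 0, 0], "hand": 0.8}
    - {"dp": [0.157, -0.36, 0.585], "angular": [0, 0, 0], "hand": 0.8}
    - {"dp": [0.157, -0.36, 0.585], "angular": [0, 0, 0], "hand": 0.5}
    - {"dp": [0.157, -0.36, 0.585], "angular": [0, 0, 0], "hand": 0.25}
    - {"dp": [0.157, -0.36, 0.585], "angular": [0, 0, 0], "hand": 0.25}
    - {"dp": [0.157, -0.36, 0.585], "angular": [0, 0, 0], "hand": 0.25}
    - {"dp": [0.157, -0.36, 0.585], "angular": [0, 0, 0], "hand": 0.25}

```text
time_s: 25.02
ee_pos: [0.6653, 0.001, 0.0427]
ee_rot: [-180.0, -0.2, -11.0]
wrist_force: [-1.4, -0.9, 7.3]
gripper_width: 0.348
grasp_force: 59.8
```

```bash
python3 to.py .3972 -.2242 .1
```

```text
[0.6653 0.001  0.0427] [-180.    -0.2  -11. ] w 0.348 dp [-1.1    1.361 -0.291]
```

Emit:
carry_out:
  increments:
    - {"dp": [0, 0, -0.2], "angular": [0, 0, 0], "hand": 0.25}
    - {"dp": [0, 0, -0.4], "angular": [0, 0, 0], "hand": 0.25}
    - {"dp": [-0.2, 0.2, -0.5], "angular": [0, 0, 0], "hand": 0.25}
    - {"dp": [-0.4, 0.4, -0.5], "angular": [0, 0, 0], "hand": 0.25}
    - {"dp": [-0.6, 0.6, -0.5], "angular": [0, 0, 0], "hand": 0.25}
    - {"dp": [-0.8, 0.8, -0.5], "angular": [0, 0, 0], "hand": 0.25}
    - {"dp": [-0.95, 1, -0.5], "angular": [0, 0, 0], "hand": 0.25}
    - {"dp": [-0.95, 1, -0.5], "angular": [0, 0, 0], "hand": 0.25}
    - {"dp": [-0.95, 1, -0.5], "angular": [0, 0, 0], "hand": 0.25}

```text
time_s: 26.15
ee_pos: [0.4401, -0.1589, 0.1411]
ee_rot: [180.0, -0.1, -11.0]
wrist_force: [0.4, 0.6, -0.3]
gripper_width: 0.354
grasp_force: 59.6
```

```bash
python3 to.py .3972 -.2242 .0455 -11; python3 - <<'E'
from h import *
c=cap('scene'); im=c['img'][:,:,::-1][100:220,50:210]; cv2.imwrite('pics/cropb.png',cv2.resize(im,(800,600)))
E
python3 to.py .3972 -.2242 .0455 -11
```

```text
[ 0.4401 -0.1589  0.1411] [ 1.8e+02 -1.0e-01 -1.1e+01] w 0.354 dp [-0.149  0.361  0.478]
turn z 0.0
[ 0.4403 -0.1585  0.1409] [ 1.80e+02 -1.00e-01 -1.09e+01] w 0.353 dp [-0.15   0.363  0.477]
turn z 0.001
```

View pics/cropb.png

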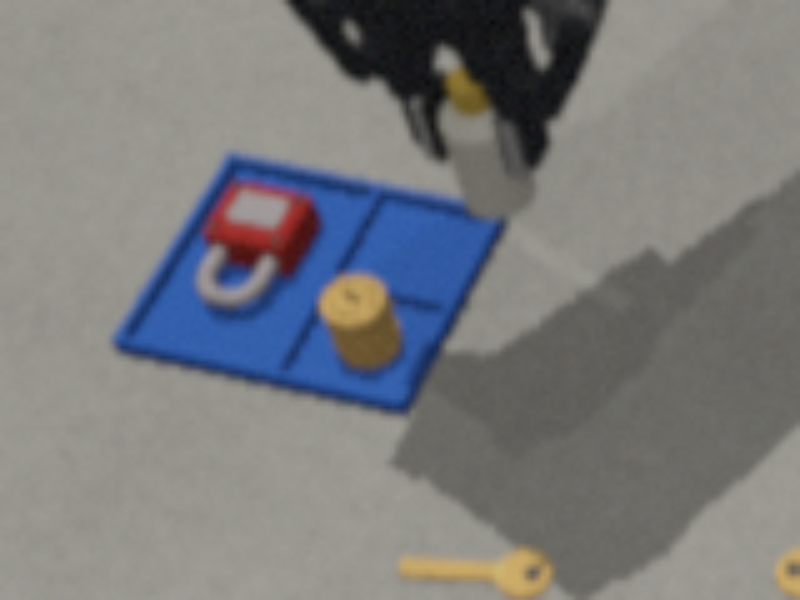

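Picture: red padlock at (255,240) flat in wide bay, brass cylinder upright at (360,320) in its small bay, bottle hanging upright at (480,150). Lower the bottle into the remaining bay.

Emit:
carry_out:
  increments:
    - {"dp": [-0.08, 0.19, 0], "angular": [0, 0, 0], "hand": 0.25}
    - {"dp": [-0.15, 0.363, 0], "angular": [0, 0, 0], "hand": 0.25}
    - {"dp": [-0.15, 0.363, 0.05], "angular": [0, 0, 0], "hand": 0.25}
    - {"dp": [-0.15, 0.363, 0.25], "angular": [0, 0, 0], "hand": 0.25}
    - {"dp": [-0.15, 0.363, 0.42], "angular": [0, 0, 0], "hand": 0.25}
    - {"dp": [-0.15, 0.363, 0.465], "angular": [0, 0, 0], "hand": 0.25}
    - {"dp": [-0.15, 0.363, 0.475], "angular": [0, 0, 0], "hand": 0.25}
    - {"dp": [-0.15, 0.363, 0.482], "angular": [0, 0, 0], "hand": 0.25}

```text
time_s: 27.2
ee_pos: [0.3971, -0.224, 0.0456]
ee_rot: [-180.0, -0.0, -10.9]
wrist_force: [-5.5, 7.7, 26.1]
gripper_width: 0.352
grasp_force: 62.3
```

```bash
python3 - <<'E'
from h import *
c=cap('wrist'); save(c,'place5.png',1.25)
E
```

```text
(no output)
```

View pics/place5.png

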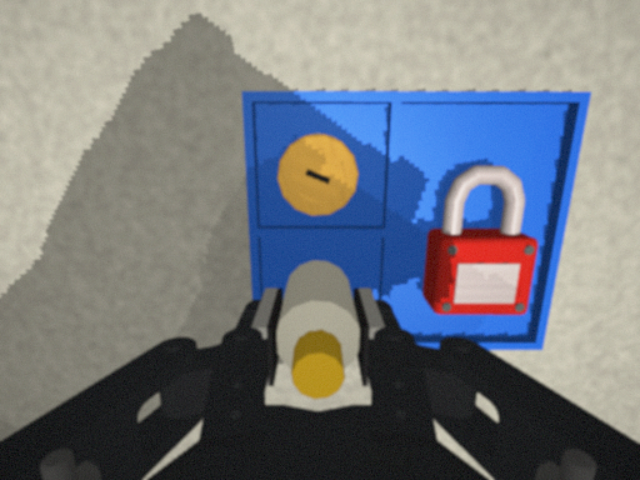

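Picture: brass cylinder (318,175) and red padlock (480,270) well inside their bays; bottle (318,320) stands in the third, in contact with its floor. Release and retract.

Emit:
carry_out:
  increments:
    - {"dp": [0, 0, -0.003], "angular": [0, 0, 0], "hand": 0.5}
    - {"dp": [0, 0, -0.003], "angular": [0, 0, 0], "hand": 0.5}
    - {"dp": [0, 0, -0.003], "angular": [0, 0, 0], "hand": 0.5}
    - {"dp": [0, 0, -0.1], "angular": [0, 0, 0], "hand": 0.5}
    - {"dp": [0, 0, -0.3], "angular": [0, 0, 0], "hand": 0.5}
    - {"dp": [0, 0, -0.5], "angular": [0, 0, 0], "hand": 0.5}
    - {"dp": [0, 0, -0.8], "angular": [0, 0, 0], "hand": 0.5}
    - {"dp": [0, -0.3, -0.8], "angular": [0, 0, 0], "hand": 0.5}
    - {"dp": [0, -0.6, -0.8], "angular": [0, 0, 0], "hand": 0.5}
    - {"dp": [0, -0.9, -0.8], "angular": [0, 0, 0], "hand": 0.5}
    - {"dp": [0, -0.9, -0.8], "angular": [0, 0, 0], "hand": 0.5}

```text
time_s: 28.62
ee_pos: [0.4308, -0.0446, 0.2042]
ee_rot: [-180.0, -0.0, -10.7]
wrist_force: [0.8, -1.1, -1.3]
gripper_width: 0.498
grasp_force: 0.0
```

```bash
python3 - <<'E'
from h import *
c=cap('scene'); im=c['img'][:,:,::-1][90:270,50:410]; cv2.imwrite('pics/final.png',cv2.resize(im,(800,400),interpolation=cv2.INTER_CUBIC))
E
python3 run2.py scene,side steel_cylinder:.444:.287:0 oil_bottle:.397:-.224:0
```

```text
t 28.68 [ 0.4307 -0.0465  0.2042] [180.   -0.  -10.8] q6 79.1 w 0.502
steel_cylinder [('scene', 0.66, [170.0, 347.0]), ('side', 0.55, [147.0, 183.0])]
  free [0.4394 0.2846 0.0045 0.0562] deg 3.2 [('scene', 0.874), ('side', 0.94)]
  z=0  [0.4388 0.2849] deg 11.0
  tool dp [-0.2804 -1.6454  0.    ] yaw turn(tool z)/90 -0.242
oil_bottle [('scene', 0.7, [140.0, 128.0]), ('side', 0.77, [324.0, 282.0])]
  free [ 0.3945 -0.2256  0.0042  0.0592] deg 3.4 [('scene', 0.934), ('side', 0.944)]
  z=0  [ 0.3956 -0.2249] deg 9.1
  tool dp [-0.0022  0.8977  0.    ] yaw turn(tool z)/90 -0.221
```

View pics/final.png

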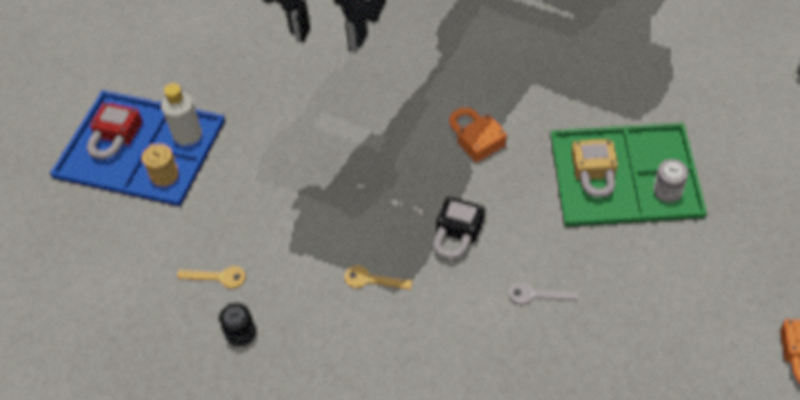

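Picture: all five items are upright or flat in their bays, and the black ones are unmoved. The fitted heights of the steel cylinder and bottle (about 4 mm) match the 3 mm tray floor.

```bash
python3 -c "
from bench import job
print(job.hand_in())"
```

```text
the job is handed in; nothing more can be done
None
```

Both orders are made up and the job is handed in at about 29 s: all five items looked correctly placed in the final picture and the black ones unmoved, but no verdict was returned.

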